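# Eject the colorimeter's filter slide with the push rod

## Robot

A 6-joint arm with a two-finger parallel gripper is mounted at the origin on the work surface. World frame = base frame: x ahead of the robot, y to its left, z up, the work surface at z = 0. Lengths are in m, angles in rad, forces in N, time in s.
With the tool pointing down it reaches from about 0.3 to 0.775 m from the base axis. Payload 14.6 kg.
Tool frame: the origin (TCP) lies on the centre line of the jaws, within the pads' length; the fingertips stand 19 mm ahead of it and the grasp point (between the pads) is the TCP; y points along the fingers, x is the direction in which the jaws open and shut, and the axes are right-handed (so a half turn about y gives the same grasp; the last joint's range is limited). The gripper opens to 94 mm and grips with 3 to 60 N. Pads are 16 mm wide; open, the fingers measure 119 mm over their backs; the gripper's body (75 mm by 177 mm) begins 78 mm behind the grasp point.
Start: joints at [-1.378, 0.3, 1.521, -0, 1.321, -0.067], TCP at [0.141, -0.532, 0.224] pointing down, gripper open.
Joint ranges: [-3.03, 3.03], [-0.79, 2.21], [0.23, 2.52], [-1.04, 4.18], [0, 3.07], [-2.55, 2.55]. Speed limits (rad/s): [2.22, 2.22, 2.57, 3.14, 3.14, 3.14].

## Interface

Orientations are given as [roll, pitch, yaw] about the fixed x, y, z axes, in that order (R = Rz(yaw) Ry(pitch) Rx(roll)).
In Python, from station import get_obs, cams, workorder gives the robot as it stands.
- The arm moves only by the shell command python3 -m handwheel 'ROWS' [FORCE]. ROWS is JSON, a list of rows, each an object of numbers: "fingers": the opening, from -1 (shut) to 1 (fully open); "x", "y", "z": the shift along the tool's x, y, z in m; "spin": the turn about the tool's y in degrees. In form: [{"fingers": .., "x": .., "y": .., "z": .., "spin": ..}, ...]. A call has exactly 10 rows; each row is the pose to reach, as a shift and turn from the pose commanded when the call began, along the tool's axes at that moment; what a row does not reach only later rows make up. A row lasts 1/10 s, in which the tool goes at most 50 mm and 8.59 degrees, less where a joint would pass 70% of its speed; a pose out of reach is approached as far as the arm can. A call with a gripper value outside its range is refused whole. The fingers move at their own pace and stop on an object; FORCE is the grip in N (left out, the last holds). Time passes only in rows, so rows that repeat a pose let the fingers close, or fill a call up. It gives the time, the measured TCP pose, the force and the opening at its end, in the units of the state.
- get_obs(): the state, without advancing time (a new reading comes with each control period).
- cams.camera(name): name is "scene" or "top" or "wrist"; returns (picture, depth): 400x640x3 uint8, red, green, blue; 400x640 float32, m along the optical axis (not along the pixel's ray), 0 where there is no reading.
- cams.get_calibration(name): a dict with "fx", "fy", "cx", "cy" (pixels), "view" (4x4, takes a point from world to camera coordinates). Camera axes: x right, y down, z forward; pixel columns grow to the right and rows downward; lengths in m; the calibration is good to about 2 mm. A picture is of the moment at which its call begins: read the wrist's pose just before it. get_calibration takes no time and is no camera call; for the wrist camera it gives the pose at the moment of the call.
- workorder.hand_in(): hands the job in, once; it reports no verdict.
The state is a dict: "time_s": time; "qpos": joint angles; "joint_vel": joint speeds; "tau": joint torques, N m; "ee_pos": TCP position; "eef_rot": TCP orientation; "force": force on the tool from outside, world axes, zero at the start; "moment": the same for the moment, N m; "grip_width": finger opening in m.
Only numpy, scipy, OpenCV 4.12 (cv2) and the standard library are available. Lean on these libraries where they do the work, as an engineer would, in place of code of your own. Each camera call takes 0.05 s, during which the arm holds its last target. There are 200 camera calls.

## Task

Take the long steel push rod out of the test-tube rack by its top end, lay it in the sloping V-rest, let go, and take it again by its side in the gap of the rest. Hold it level and push the colorimeter's filter slide through the square port until the slide is fully out against its stop, touching the slide only with the rod. Then lay the rod back in the V-rest and let go, leaving the stoppered tubes standing in the rack and the other glassware where it is.

Things in the scene. Friction and masses are not known exactly. Their poses are not given: they have to be found in the camera images.
- rod_mid (a point): Centre of the push rod: plain round steel bar, 200 mm long, 12 mm diameter, about 90 g, both ends flat and alike; z axis along the rod (upwards at the start). It starts upright in one of the rack's four holes, its foot 12 mm above the table and its top at 212 mm, the tallest thing in the rack.
- rod: The same push rod; origin at the centre of its foot end, z along it.
- rack: Fixed blue test-tube rack, 66 x 180 mm, ends 95 mm high; origin at the centre of its underside. Its four holes (16.5 mm) lie in a row along its y axis at -54, -18, 18 and 54 mm; the plate with the holes is at 72 to 80 mm, a second one at 34 to 40 mm, the floor at 12 mm.
- cradle: The two V-supports of the fixed sloping V-rest, as one frame. Origin: centre of the rod's lower end when it rests in the V against the 6 mm stop plate, 42 mm above the table. x: along the resting rod, up at 45 degrees; y: level, across; z: out of the V's open side. Lower V at x = 0 to 45 mm, upper V at 120 to 145 mm; above that the rod stands free. A released rod may stay put or slide down to the stop.
- rest_gap (a point): On the resting rod's axis, 92 mm up from its lower end, in the 75 mm gap between the two Vs, axes as the cradle's. Here the rod is free on all sides, at least 30 mm below its axis: the place for the side grip. The 90-degree Vs are 34 mm wide at the mouth, edges 8 mm above the rod's axis; the base plate is 70 mm wide, the top of the rest 155 mm above the table.
- port (a point): Centre of the mouth of the square push port in one side of the fixed white colorimeter box, 50 mm above the table; x axis points level into the box, the push direction; z up. Opening 22 x 22 mm, straight through. A small gutter sticks out 12 mm before the mouth: 22 mm wide inside, floor 11 mm below the port's axis, walls up to 3 mm below it. The slide's 14 mm square rear end is 5 mm inside the mouth at first.
- colorimeter: The white box itself: 120 mm along x (the push direction), 160 mm along y, 78 mm high (low lid to 84 mm); origin at the centre of its underside.
- filter_slide (a joint): How far the filter slide has been pushed out of the side of the box opposite the port, m: 0 fully in, 0.040 fully out against its stop (starts at 0 to 0.004). Stiff: takes about 3 N to move and stays where it is left.
- slide_front (a point): Middle of the slide's outer end (aluminium plate 44 x 10 mm); flush with the box when in, 40 mm proud when out.
- tube1_mid (a point): Centre of a bystander: stoppered glass test tube 15 mm across at most, 124 mm long, upright in the rack (top at 136 mm); z axis along it.
- tube2_mid (a point): Centre of a bystander: stoppered glass test tube 15 mm across at most, 124 mm long, upright in the rack (top at 136 mm); z axis along it.
- tube3_mid (a point): Centre of a bystander: stoppered glass test tube 15 mm across at most, 124 mm long, upright in the rack (top at 136 mm); z axis along it.
- dish: Bystander: shallow round glass dish, 86 mm across, 16 mm high; origin at centre of its underside.
- beaker_a: Bystander: empty glass beaker, 72 mm across, 95 mm high; origin at centre of its underside.
- beaker_b: Bystander: empty glass beaker, same size as the other.
- dropper: Bystander: small amber bottle with white cap, 32 mm across, 60 mm high; origin at centre of its underside.
Things that resemble listed ones, but are neither listed nor needed, are in the scene too. Leave any green or pink look-alike of the part that bears cradle alone.

How it is judged:
By the outcome, as a careful person would: the job done as asked, in the order asked, and still so for the second after the job is handed in, with the robot touching nothing.
It also fails if it takes over 59 s, if anything falls off the work surface, if the arm or the gripper's body presses on something with over 40 N, if the wrist force passes 120 N, or if a joint passes its speed limit or range.

## Working session

There is one attempt and no reset: what is moved stays moved. The work goes in short steps, Python scripts to look and compute and a shell command to move; the robot and the scene stay as the last step left them, time stands still between calls to the robot, and variables do not carry over. Pictures are saved under pics/ and viewed, about 8 in all and at most 12, crops included, and the job is handed in when it is done.

```bash
ls; mkdir -p pics; python3 - <<'E'
from station import get_obs,cams,workorder
import cv2,numpy as np
o=get_obs()
for k,v in o.items(): print(k,np.round(v,3))
for n in("scene","top"):
    p,d=cams.camera(n); cv2.imwrite(f"pics/{n}0.png",p[:,:,::-1]); np.save(f"pics/{n}0.npy",d)
    c=cams.get_calibration(n); print(n,c)
print(cams.get_calibration("wrist"))
E
```

```text
pics
time_s 0.0
qpos [-1.378  0.3    1.522 -0.     1.321 -0.067]
joint_vel [ 0.001  0.    -0.    -0.001  0.    -0.001]
tau [ 2.0000e-03 -5.3180e+01 -3.5273e+01  7.1000e-02  2.4000e-02 -0.0000e+00]
ee_pos [ 0.141 -0.531  0.224]
eef_rot [-1.571e+00  1.000e-03 -1.311e+00]
force [-0.459 -0.053 -0.155]
moment [ 0.011 -0.003 -0.015]
grip_width 0.094
scene {'fx': 416.5391092299854, 'fy': 416.5391092299854, 'cx': 320.35194409081987, 'cy': 199.17469966892574, 'view': array([[-0.12778689,  0.99170233,  0.01403551,  0.07367427],
       [ 0.54711468,  0.08228851, -0.83300308, -0.2057555 ],
       [-0.82724606, -0.09876784, -0.55309029,  1.63333357],
       [ 0.        ,  0.        ,  0.        ,  1.        ]])}
top {'fx': 486.24357187805265, 'fy': 486.24357187805265, 'cx': 321.54736222987054, 'cy': 198.94437190447277, 'view': array([[-0.04901413, -0.99879629, -0.0018945 , -0.00442842],
       [-0.97849961,  0.04839839, -0.2004897 ,  0.51841224],
       [ 0.20034006, -0.00797306, -0.97969398,  1.24663621],
       [ 0.        ,  0.        ,  0.        ,  1.        ]])}
{'fx': 312.4046384535397, 'fy': 312.4046384535397, 'cx': 322.9961954248266, 'cy': 203.78869637033307, 'view': array([[ 0.25528245, -0.96686578, -0.00119611, -0.54838302],
       [-0.93222054, -0.24646286,  0.26499229, -0.02844731],
       [-0.25650677, -0.06653284, -0.96424979,  0.39196323],
       [ 0.        ,  0.        ,  0.        ,  1.        ]])}
```

View pics/top0.png

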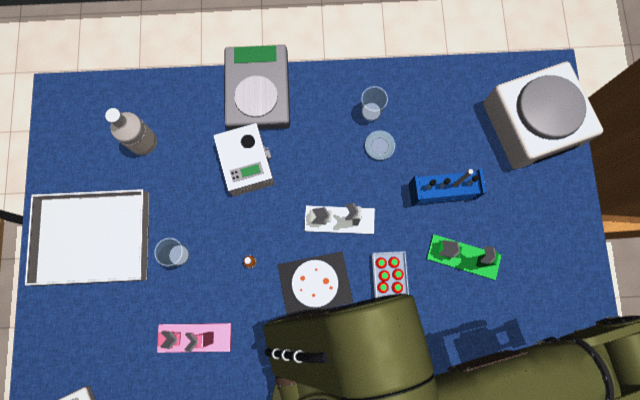

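View pics/scene0.png

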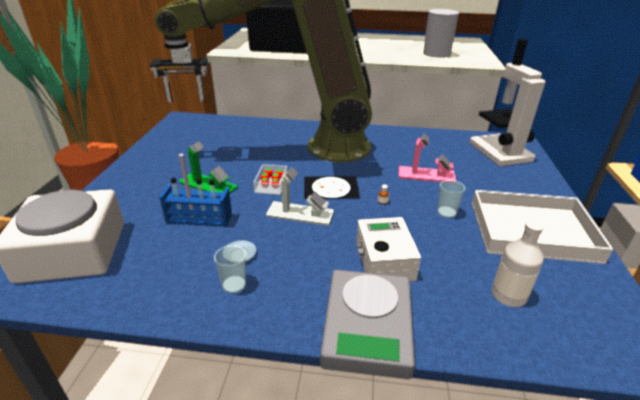

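The pictures show these positions in the top view:
- Rack at (448,185), with the rod top near (471,171).
- White/grey V-rest at (340,218). Its tall support is towards the rack, so the rod leans up towards -y.
- Colorimeter at (243,160), with its gutter on the right at (268,153).
- Green and pink decoy rests at (465,255) and (193,338).

Next I'll measure them.

```bash
cat > h.py <<'E'
import numpy as np,cv2
from station import get_obs,cams
def world(d,c):
    v,u=np.mgrid[:d.shape[0],:d.shape[1]]
    P=np.stack([(u-c['cx'])/c['fx']*d,(v-c['cy'])/c['fy']*d,d],-1)
    V=c['view']; W=(P-V[:3,3])@V[:3,:3]
    W[d==0]=np.nan
    return W
def ray(c,u,v,z):
    V=c['view']; o=-V[:3,:3].T@V[:3,3]
    r=V[:3,:3].T@np.array([(u-c['cx'])/c['fx'],(v-c['cy'])/c['fy'],1])
    return o+r*(z-o[2])/r[2]
def proj(c,p):
    q=c['view'][:3,:3]@np.array(p)+c['view'][:3,3]; return q[0]/q[2]*c['fx']+c['cx'],q[1]/q[2]*c['fy']+c['cy']
E
python3 - <<'E'
from h import *
def rect(name,W,m):
    p=W[m][:,:2].astype(np.float32); r=cv2.minAreaRect(p*1000); print(name,m.sum(),np.round(r[0],1),np.round(r[1],1),round(r[2],1),'zmed',np.nanmedian(W[m][:,2]).round(4))
for n in("top","scene"):
    im=cv2.imread(f"pics/{n}0.png"); c=cams.get_calibration(n); W=world(np.load(f"pics/{n}0.npy"),c)
    z=W[...,2]
    print(n,'table z',np.nanmedian(z[:, :][np.abs(z)<.01]))
    v,u=np.mgrid[:400,:640]
    box=lambda a,b,e,f:(u>=a)&(u<=e)&(v>=b)&(v<=f)
    if n=="top":
        R=box(400,150,500,215);C=box(295,195,385,240);K=box(205,115,280,200)
        rect('plate',W,C&(z>.003)&(z<.02)); 
    else:
        R=box(155,140,240,230);C=box(260,165,340,225);K=box(350,210,425,285)
    rect('rackplate',W,R&(z>.065)&(z<.1)); rect('high',W,R&(z>.145)&(z<.23)); rect('tubes',W,R&(z>.115)&(z<.142))
    m=R&(z>.145)&(z<.24)
    pts=W[m]; o=np.argsort(pts[:,2]); print('rod pts',pts[o][::max(1,len(o)//8)].round(4).tolist())
    rect('cradle hi',W,C&(z>.03)&(z<.17)); rect('col top',W,K&(z>.072)&(z<.083)); rect('gutter',W,K&(z>.03)&(z<.06))
    cv2.imwrite(f"pics/{n}z.png",np.clip(np.nan_to_num(z)*1000,0,255).astype(np.uint8))
a=cv2.imread("pics/top0.png");b=cv2.imread("pics/scene0.png")
A=np.vstack([cv2.resize(a[140:240,205:365],None,fx=5,fy=3,interpolation=2)[:0],cv2.resize(a[160:240,300:500],None,fx=4,fy=4,interpolation=2),])
B=cv2.resize(b[140:230,155:355],None,fx=4,fy=4,interpolation=2)[:280]
cv2.imwrite("pics/crop1.png",np.vstack([A,B]))
E
```

```text
top table z 0.000958209324465002
plate 1660 [473.4 -79. ] [249.8 126. ] 87.2 zmed 0.0094
rackplate 1410 [ 534.9 -364.9] [ 67.7 182.2] 2.8 zmed 0.0813
high 69 [ 534.6 -381.7] [11.2 10.6] 21.5 zmed 0.1922
tubes 138 [ 534.6 -364.1] [ 15.5 122.2] 3.4 zmed 0.1352
rod pts [[0.5294, -0.3815, 0.1458], [0.5314, -0.3806, 0.1582], [0.5313, -0.3827, 0.1683], [0.5309, -0.379, 0.1808], [0.5307, -0.3784, 0.1914], [0.529, -0.3812, 0.1975], [0.531, -0.3781, 0.209], [0.5304, -0.3797, 0.2114], [0.537, -0.3846, 0.2132]]
cradle hi 580 [470. -60.] [133.5  42.6] 85.0 zmed 0.0709
col top 2325 [640.8 176.3] [162.1 119.9] 14.0 zmed 0.0787
gutter 795 [657.4 162.7] [154.3 229.1] 82.8 zmed 0.0488
scene table z -0.0009840244260849685
rackplate 1140 [ 447.5 -368.9] [252.9 181.4] 3.0 zmed 0.0788
high 113 [ 438.2 -410.3] [223.   23.4] 12.5 zmed 0.1781
tubes 276 [ 456.5 -406.8] [246.3 112.2] 28.0 zmed 0.1293
rod pts [[0.3662, -0.4341, 0.145], [0.5448, -0.376, 0.1496], [0.5401, -0.3792, 0.1592], [0.5415, -0.3854, 0.1688], [0.5404, -0.3786, 0.1781], [0.5436, -0.3838, 0.1886], [0.5414, -0.3777, 0.197], [0.5419, -0.3814, 0.206], [0.5433, -0.3768, 0.2131]]
cradle hi 932 [ 384.8 -133.7] [340.1 122.2] 39.1 zmed 0.0487
col top 1945 [641.5 176.4] [164.8 120.2] 14.1 zmed 0.0773
gutter 1303 [692.  174.4] [160.8 222.7] 87.2 zmed 0.0495
```

View pics/crop1.png

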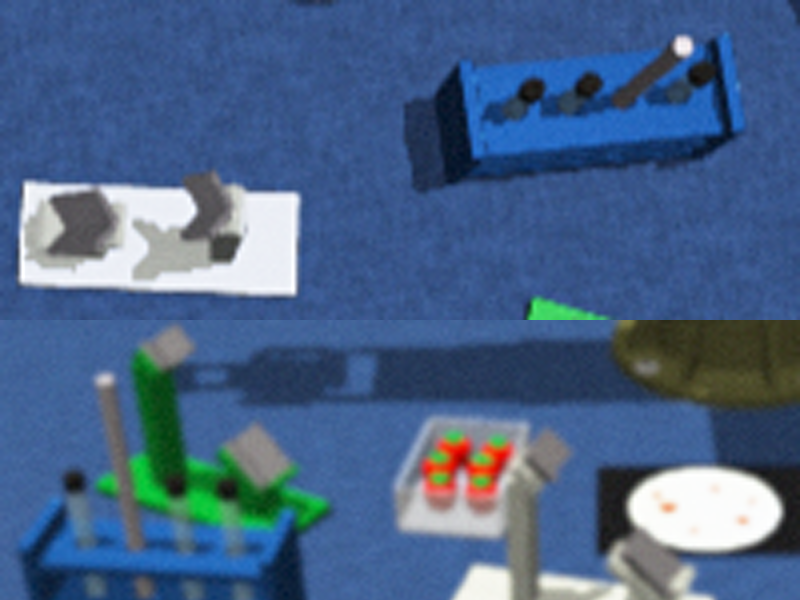

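The crop shows the rod third-from-left in the rack, with its white top at about (470.5,171.5) in the top view. The V-rest's lower V is on the left and its upper V on the right. Next I need tighter measurements of the V-rest and the port.

```bash
python3 - <<'E'
from h import *
im=cv2.imread("pics/top0.png"); c=cams.get_calibration("top"); W=world(np.load("pics/top0.npy"),c); z=W[...,2]
v,u=np.mgrid[:400,:640]
print('rodtop',ray(c,470.6,171.4,.212).round(4))
# base plate: white/grey i.e. low saturation
hsv=cv2.cvtColor(im,cv2.COLOR_BGR2HSV)
m=((hsv[...,1]<70)&(u>298)&(u<382)&(v>198)&(v<238)).astype(np.uint8)
n,l,s,_=cv2.connectedComponentsWithStats(m); k=1+np.argmax(s[1:,4]); m=l==k
mp=m&(z>0)&(z<.02); p=W[mp]; print('plate z',np.median(p[:,2]))
zp=np.median(p[:,2])
b=m&(hsv[...,2]>0)
r=cv2.minAreaRect(np.array([ray(c,a,bb,zp)[:2]*1000 for bb,a in np.argwhere(mp)],np.float32)); print('plate',r)
hi=m&(z>.025); P=W[hi]
# cluster by y
for nm,q in(('low',P[P[:,1]>-.065]),('up',P[P[:,1]<=-.065])): print(nm,len(q),q.min(0).round(3),q.max(0).round(3),np.median(q,0).round(3))
# gutter
g=(u>260)&(u<276)&(v>142)&(v<166)&(z>.02)&(z<.065)
print('gutter top',g.sum()); print(np.c_[u[g],v[g],W[g].round(3)][::6].tolist())
s=cv2.imread("pics/scene0.png"); 
A=cv2.resize(im[120:200,205:285],None,fx=5,fy=5,interpolation=2); B=cv2.resize(s[205:285,345:425],None,fx=5,fy=5,interpolation=2)
cv2.imwrite("pics/crop2.png",np.hstack([A,B]))
E
```

```text
rodtop [ 0.5339 -0.3837  0.212 ]
plate z 0.010666406929407653
plate ((467.0100402832031, -75.74988555908203), (190.3690643310547, 72.22990417480469), 84.74134063720703)
low 324 [ 0.451 -0.053  0.029] [0.495 0.006 0.082] [ 0.474 -0.022  0.059]
up 247 [ 0.446 -0.127  0.025] [ 0.484 -0.085  0.153] [ 0.461 -0.108  0.134]
gutter top 54
[[263.0, 145.0, 0.682, 0.125, 0.034], [267.0, 148.0, 0.669, 0.113, 0.045], [264.0, 150.0, 0.658, 0.119, 0.064], [267.0, 151.0, 0.662, 0.113, 0.04], [269.0, 152.0, 0.659, 0.108, 0.041], [268.0, 154.0, 0.653, 0.111, 0.04], [269.0, 155.0, 0.651, 0.108, 0.039], [270.0, 156.0, 0.644, 0.105, 0.05], [268.0, 158.0, 0.642, 0.111, 0.04]]
```

View pics/crop2.png

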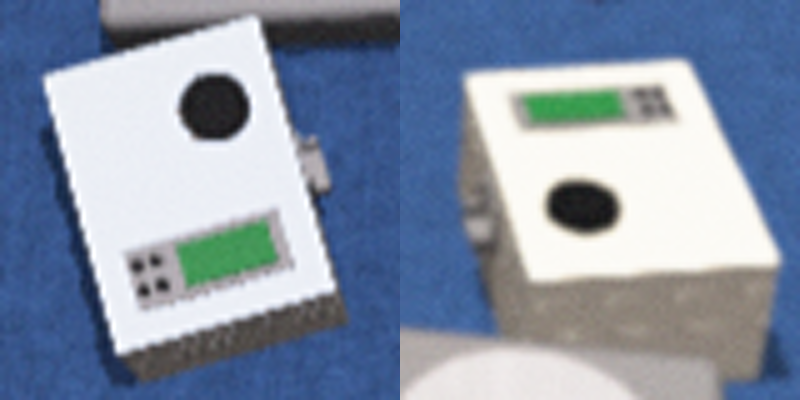

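```bash
python3 -m handwheel '[{"fingers":1,"x":0,"y":-0.05,"z":0,"spin":-8},{"fingers":1,"x":-0.043,"y":-0.06,"z":0.419,"spin":-70},{"fingers":1,"x":-0.043,"y":-0.06,"z":0.419,"spin":-70},{"fingers":1,"x":-0.043,"y":-0.06,"z":0.419,"spin":-70},{"fingers":1,"x":-0.043,"y":-0.06,"z":0.419,"spin":-70},{"fingers":1,"x":-0.043,"y":-0.06,"z":0.419,"spin":-70},{"fingers":1,"x":-0.043,"y":-0.06,"z":0.419,"spin":-70},{"fingers":1,"x":-0.043,"y":-0.06,"z":0.419,"spin":-70},{"fingers":1,"x":-0.043,"y":-0.06,"z":0.419,"spin":-70},{"fingers":1,"x":-0.043,"y":-0.06,"z":0.419,"spin":-70}]'
python3 - <<'E'
from h import *
c=cams.get_calibration("wrist");p,d=cams.camera("wrist");cv2.imwrite("pics/w1.png",p[:,:,::-1]);np.save("pics/w1.npy",d)
o=get_obs();print(o['ee_pos'].__class__,np.round(o['ee_pos'],4),np.round(o['eef_rot'],4),np.round(o['force'],2))
W=world(d,c);m=(W[...,2]>.15)&(W[...,2]<.222)&(np.hypot(W[...,0]-.535,W[...,1]+.382)<.04)
P=W[m];print(len(P),np.median(P,0).round(4)); t=P[P[:,2]>.207];print(len(t),t.mean(0).round(4) if len(t) else 0, proj(c,(.535,-.382,.212)))
E
```

```text
time_s: 1.1
ee_pos: [0.5383, -0.38, 0.2835]
eef_rot: [-1.57, 0.001, -0.085]
force: [-0.8, -0.1, 0.2]
grip_width: 0.094
<class 'numpy.ndarray'> [ 0.5394 -0.3793  0.2832] [-1.5694e+00  8.0000e-04 -8.5100e-02] [ 2.43  0.94 -0.28]
412 [ 0.5338 -0.3779  0.2034]
190 [ 0.5335 -0.381   0.2121] (np.float64(321.45718293087623), np.float64(223.4526281640511))
```

```bash
python3 -m handwheel '[{"fingers":1,"x":0,"y":0.04,"z":0,"spin":0},{"fingers":1,"x":0,"y":0.08,"z":0,"spin":0},{"fingers":1,"x":0,"y":0.084,"z":0,"spin":0},{"fingers":-0.9,"x":0,"y":0.084,"z":0,"spin":0},{"fingers":-0.9,"x":0,"y":0.084,"z":0,"spin":0},{"fingers":-0.9,"x":0,"y":0.084,"z":0,"spin":0},{"fingers":-0.9,"x":0,"y":0.084,"z":0,"spin":0},{"fingers":-0.9,"x":0,"y":0.084,"z":0,"spin":0},{"fingers":-0.9,"x":0,"y":0.084,"z":0,"spin":0},{"fingers":-0.9,"x":0,"y":0.084,"z":0,"spin":0}]' 20
```

```text
time_s: 2.15
ee_pos: [0.5352, -0.3823, 0.2006]
eef_rot: [-1.571, -0.0, -0.089]
force: [0.6, -0.7, -0.8]
grip_width: 0.0414
```

```bash
python3 -m handwheel '[{"fingers":-0.9,"x":0,"y":0,"z":0,"spin":0},{"fingers":-0.9,"x":0,"y":0,"z":0,"spin":0},{"fingers":-0.9,"x":0,"y":0,"z":0,"spin":0},{"fingers":-0.9,"x":0,"y":0,"z":0,"spin":0},{"fingers":-0.9,"x":0,"y":0,"z":0,"spin":0},{"fingers":-0.9,"x":0,"y":0,"z":0,"spin":0},{"fingers":-0.9,"x":0,"y":-0.03,"z":0,"spin":0},{"fingers":-0.9,"x":0,"y":-0.06,"z":0,"spin":0},{"fingers":-0.9,"x":0,"y":-0.10,"z":0,"spin":0},{"fingers":-0.9,"x":0,"y":-0.14,"z":0,"spin":0}]' 20
```

```text
time_s: 3.15
ee_pos: [0.5349, -0.3821, 0.3417]
eef_rot: [-1.57, 0.001, -0.089]
force: [0.1, -0.4, -1.3]
grip_width: 0.0115
```

```bash
python3 -m handwheel '[{"fingers":-0.9,"x":0,"y":-0.02,"z":0,"spin":0},{"fingers":-0.9,"x":-0.08,"y":-0.02,"z":0.216,"spin":0},{"fingers":-0.9,"x":-0.08,"y":-0.02,"z":0.216,"spin":0},{"fingers":-0.9,"x":-0.08,"y":-0.02,"z":0.216,"spin":0},{"fingers":-0.9,"x":-0.08,"y":-0.02,"z":0.216,"spin":0},{"fingers":-0.9,"x":-0.08,"y":-0.02,"z":0.216,"spin":0},{"fingers":-0.9,"x":-0.08,"y":-0.02,"z":0.216,"spin":0},{"fingers":-0.9,"x":-0.08,"y":-0.02,"z":0.216,"spin":0},{"fingers":-0.9,"x":-0.08,"y":-0.02,"z":0.216,"spin":0},{"fingers":-0.9,"x":-0.08,"y":-0.02,"z":0.216,"spin":0}]' 20
python3 - <<'E'
from h import *
c=cams.get_calibration("wrist");p,d=cams.camera("wrist");cv2.imwrite("pics/w2.png",p[:,:,::-1]);np.save("pics/w2.npy",d);np.save("pics/w2c.npy",c,allow_pickle=True)
o=get_obs();print(np.round(o['ee_pos'],4),np.round(o['eef_rot'],4),np.round(o['force'],2))
print(-c['view'][:3,:3].T@c['view'][:3,3])
E
```

```text
time_s: 4.15
ee_pos: [0.4749, -0.161, 0.36]
eef_rot: [-1.571, 0.001, -0.09]
force: [0.3, -0.9, -0.1]
grip_width: 0.0113
[ 0.4749 -0.1609  0.36  ] [-1.5706e+00  8.0000e-04 -9.0400e-02] [-0.63  0.06 -0.59]
[ 0.48056341 -0.08398353  0.52090745]
```

View pics/w2.png

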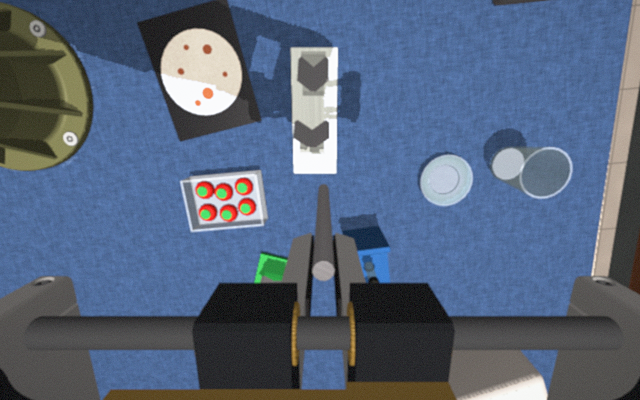

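The wrist view shows the V-rest plate at columns 291–338 and rows 47–173. The lower V is at (313,72), the upper V at (312,132), and the rod's foot hangs at (322,185).

```bash
python3 - <<'E'
from h import *
im=cv2.imread("pics/w2.png");c=np.load("pics/w2c.npy",allow_pickle=True).item();W=world(np.load("pics/w2.npy"),c)
hsv=cv2.cvtColor(im,cv2.COLOR_BGR2HSV);v,u=np.mgrid[:400,:640]
for n,lo,hi in(('low',45,100),('up',112,150)):
    m=((hsv[...,1]<60)&(hsv[...,2]<125)&(u>285)&(u<342)&(v>lo)&(v<hi)).astype(np.uint8)
    k,l,s,_=cv2.connectedComponentsWithStats(m);i=1+np.argmax(s[1:,4]);m=(l==i)
    ct=max(cv2.findContours(m.astype(np.uint8),0,1)[0],key=cv2.contourArea)
    a=cv2.approxPolyDP(ct,2,True)[:,0]
    print(n,m.sum());
    for q in a: print(q,W[q[1],q[0]].round(4))
    P=W[m];P=P[np.isfinite(P[:,0])]
    print('z range',np.percentile(P[:,2],[2,50,98]).round(3))
# plate edges at z=.01
for r in(100,158,165):
    row=(hsv[r,:,1]<60)&(hsv[r,:,2]>130); cc=np.where(row[285:345])[0]+285; print(r,cc.min(),cc.max(),ray(c,cc.min()-.5,r,.0105).round(4),ray(c,cc.max()+.5,r,.0105).round(4))
m=(W[...,2]>.004)&(W[...,2]<.02)&(hsv[...,1]<60)&(hsv[...,2]>130)&(u>285)&(u<345)&(v>40)&(v<180)
print('plate',cv2.minAreaRect((W[m][:,:2]*1000).astype(np.float32)),np.median(W[m][:,2]))
E
```

```text
low 764
[301  57] [0.4567 0.0009 0.0476]
[298  80] [ 0.4512 -0.0321  0.0781]
[315  91] [ 0.472  -0.0467  0.0641]
[327  78] [ 0.4897 -0.0329  0.0762]
[327  60] [ 0.4923 -0.0068  0.0506]
[324  57] [ 0.4885 -0.0022  0.0485]
[312  66] [ 0.4706 -0.0107  0.0385]
z range [0.041 0.063 0.079]
up 620
[295 122] [ 0.446  -0.0851  0.1342]
[294 137] [ 0.4441 -0.1018  0.1477]
[305 145] [ 0.4553 -0.1129  0.1382]
[316 146] [ 0.4683 -0.1155  0.1361]
[327 137] [ 0.4825 -0.1053  0.1481]
[325 121] [ 0.4819 -0.0872  0.1367]
[312 130] [ 0.4649 -0.0965  0.1246]
[298 121] [ 0.4496 -0.0843  0.1324]
z range [0.126 0.139 0.149]
100 292 337 [ 0.4333 -0.0521  0.0105] [ 0.5045 -0.0587  0.0105]
158 293 336 [ 0.4243 -0.1414  0.0105] [ 0.4957 -0.148   0.0105]
165 293 336 [ 0.423  -0.1528  0.0105] [ 0.4948 -0.1594  0.0105]
plate ((465.72003173828125, -73.99803161621094), (188.60011291503906, 69.78343200683594), 84.74559020996094) 0.010508968011264514
```

```bash
python3 - <<'E'
from h import *
c=np.load("pics/w2c.npy",allow_pickle=True).item()
print(proj(c,(.4749,-.161,.360-.1886)),proj(c,(.4749,-.161,.372)))
E
python3 -m handwheel '[{"fingers":-0.9,"x":-0.016,"y":0,"z":0.145,"spin":0},{"fingers":-0.9,"x":-0.016,"y":0,"z":0.145,"spin":0},{"fingers":-0.9,"x":-0.016,"y":0,"z":0.145,"spin":0},{"fingers":-0.9,"x":-0.016,"y":0,"z":0.145,"spin":0},{"fingers":-0.9,"x":-0.016,"y":0.04,"z":0.145,"spin":0},{"fingers":-0.9,"x":-0.016,"y":0.07,"z":0.145,"spin":0},{"fingers":-0.9,"x":-0.016,"y":0.095,"z":0.145,"spin":0},{"fingers":-0.9,"x":-0.016,"y":0.095,"z":0.145,"spin":0},{"fingers":-0.9,"x":-0.016,"y":0.095,"z":0.145,"spin":0},{"fingers":-0.9,"x":-0.016,"y":0.095,"z":0.145,"spin":0}]' 20
python3 - <<'E'
from h import *
p,d=cams.camera("scene");c=cams.get_calibration("scene")
f=proj(c,(.4725,-.0067,.042));t=proj(c,(.4718,-.0147,.2765));print(f,t)
cv2.imwrite("pics/s3.png",cv2.resize(p[100:230,240:370,::-1],None,fx=4.6,fy=4.6,interpolation=2))
E
```

```text
(np.float64(324.88523346218284), np.float64(188.26457364225908)) (np.float64(326.32840268233696), np.float64(270.79496957582165))
time_s: 5.2
ee_pos: [0.4724, -0.0146, 0.267]
eef_rot: [-1.571, -0.002, -0.09]
force: [-0.4, -0.0, -0.5]
grip_width: 0.0116
(np.float64(322.82409985923687), np.float64(205.05413143560637)) (np.float64(321.37737969659577), np.float64(130.806672840101))
```

View pics/s3.png

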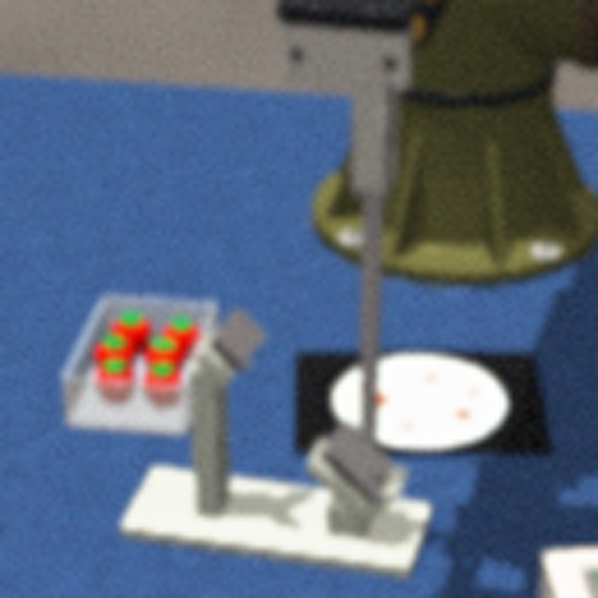

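The rod hangs upright over the lower V at about (370,440) in the crop. I'll set the foot down and tilt the rod in a light grip.

```bash
python3 -m handwheel '[{"fingers":-0.9,"x":0,"y":0.015,"z":0,"spin":0},{"fingers":-0.9,"x":0,"y":0.026,"z":0,"spin":0},{"fingers":-0.9,"x":0,"y":0.029,"z":0,"spin":0},{"fingers":-0.9,"x":0,"y":0.035,"z":-0.012,"spin":0},{"fingers":-0.9,"x":0,"y":0.037,"z":-0.028,"spin":0},{"fingers":-0.9,"x":0,"y":0.040,"z":-0.044,"spin":0},{"fingers":-0.9,"x":0,"y":0.046,"z":-0.059,"spin":0},{"fingers":-0.9,"x":0,"y":0.0525,"z":-0.073,"spin":0},{"fingers":-0.9,"x":0,"y":0.060,"z":-0.087,"spin":0},{"fingers":-0.9,"x":0,"y":0.069,"z":-0.100,"spin":0}]' 5
python3 - <<'E'
from h import *
p,d=cams.camera("scene")
cv2.imwrite("pics/s4.png",cv2.resize(p[100:230,240:370,::-1],None,fx=4.6,fy=4.6,interpolation=2))
E
```

```text
time_s: 6.25
ee_pos: [0.4628, -0.1151, 0.196]
eef_rot: [-1.571, -0.0, -0.089]
force: [0.9, -0.3, -0.8]
grip_width: 0.0121
```

View pics/s4.png

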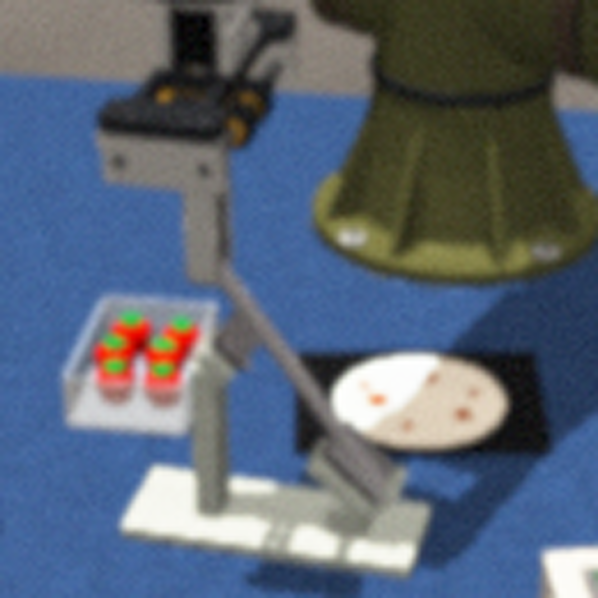

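The rod pivots as planned: its foot is in the lower V at (375,490) and the top is in the fingers. I'll finish the tilt, release and lift.

```bash
python3 -m handwheel '[{"fingers":-0.9,"x":0,"y":0.010,"z":-0.012,"spin":0},{"fingers":-0.9,"x":0,"y":0.022,"z":-0.024,"spin":0},{"fingers":-0.9,"x":0,"y":0.022,"z":-0.024,"spin":0},{"fingers":-0.1,"x":0,"y":0.022,"z":-0.024,"spin":0},{"fingers":-0.1,"x":0,"y":0.022,"z":-0.024,"spin":0},{"fingers":-0.1,"x":0,"y":0.022,"z":-0.024,"spin":0},{"fingers":-0.1,"x":0,"y":0.022,"z":-0.024,"spin":0},{"fingers":0.2,"x":0,"y":-0.02,"z":-0.024,"spin":0},{"fingers":0.2,"x":0,"y":-0.06,"z":-0.024,"spin":0},{"fingers":0.2,"x":0,"y":-0.10,"z":-0.04,"spin":0}]' 5
python3 - <<'E'
from h import *
p,d=cams.camera("scene")
a=cv2.resize(p[100:230,240:370,::-1],None,fx=4,fy=4,interpolation=2)
c=cams.get_calibration("wrist");p,d=cams.camera("wrist");cv2.imwrite("pics/w5.png",p[:,:,::-1]);np.save("pics/w5.npy",d);np.save("pics/w5c.npy",c,allow_pickle=True)
o=get_obs();print(np.round(o['ee_pos'],4))
f=np.array([.4725,-.0067,.042]);e=np.array([-.0643,-.7042,.7071])
print([np.round(proj(c,f+e*t),1) for t in (0,.05,.1,.15,.2)])
W=world(d,c); q=W-f; t=q@e; perp=np.linalg.norm(q-t[...,None]*e,axis=-1)
y=q@np.array([.9959,-.0909,0]);zz=q@np.array([.0643,.7042,.7071])
m=(perp<.015)&(t>.15)&(t<.215)&(np.abs(y)<.012);print('top',m.sum(),np.median(y[m]),np.percentile(zz[m],[50,90]),np.percentile(t[m],[2,98]))
m=(perp<.015)&(t>.055)&(t<.11)&(np.abs(y)<.012)&(zz>-.006);print('gap',m.sum(),np.median(y[m]),np.percentile(zz[m],[50,90]))
cv2.imwrite("pics/s5.png",np.vstack([a[:330],p[20:220,180:440,::-1].repeat(2,0).repeat(2,1)[:260,:520]]))
E
```

```text
time_s: 7.3
ee_pos: [0.4591, -0.1526, 0.2983]
eef_rot: [-1.571, -0.0, -0.087]
force: [0.0, -0.2, -0.3]
grip_width: 0.0564
[ 0.4604 -0.1549  0.3016]
[array([321.9,  57.6]), array([322.,  85.]), array([322.2, 116.4]), array([322.3, 152.7]), array([322.5, 195.2])]
top 585 -0.0013988728088450255 [0.00280666 0.00541073] [0.15113051 0.19883593]
gap 343 0.0009476111434891746 [0.0119123  0.01404205]
```

View pics/s5.png

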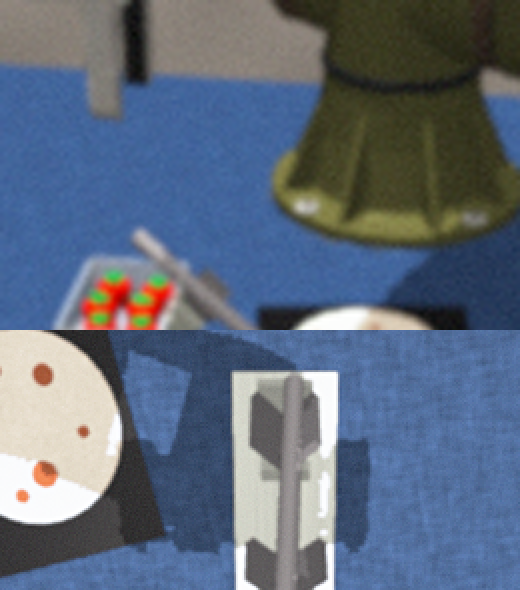

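```bash
python3 - <<'E'
from h import *
im=cv2.imread("pics/w5.png");c=np.load("pics/w5c.npy",allow_pickle=True).item();W=world(np.load("pics/w5.npy"),c)
f=np.array([.4725,-.0067,.042]);e=np.array([-.0643,-.7042,.7071])
q=W-f;t=q@e;y=q@np.array([.9959,-.0909,0]);zz=q@np.array([.0643,.7042,.7071])
for a in range(-20,200,10):
    m=(t>a/1e3)&(t<a/1e3+.01)&(np.abs(y)<.02)&(zz<.035)&(zz>-.02)
    if m.sum()>5:
        k=m&(zz>np.percentile(zz[m],70)); print(a,m.sum(),'zz top',np.percentile(zz[m],90).round(4),'y',np.median(y[k]).round(4))
E
```

```text
-10 193 zz top 0.0141 y -0.006
0 180 zz top 0.0214 y 0.0047
10 188 zz top 0.0204 y 0.0046
20 191 zz top 0.0191 y 0.0045
30 228 zz top 0.0183 y 0.0034
40 351 zz top 0.0163 y 0.0033
50 68 zz top 0.017 y 0.0032
60 73 zz top 0.0157 y 0.0031
70 75 zz top 0.0148 y 0.002
80 81 zz top 0.0138 y 0.0019
90 82 zz top 0.0131 y 0.0008
100 81 zz top 0.0119 y 0.0008
110 104 zz top 0.0107 y 0.0008
120 288 zz top 0.0097 y 0.0007
130 334 zz top 0.009 y -0.0003
140 460 zz top 0.0078 y -0.0004
150 103 zz top 0.0066 y -0.0004
160 103 zz top 0.0055 y -0.0004
170 113 zz top 0.0047 y -0.0014
180 115 zz top 0.0035 y -0.0014
190 151 zz top 0.0024 y -0.0014
```

View pics/w5.png

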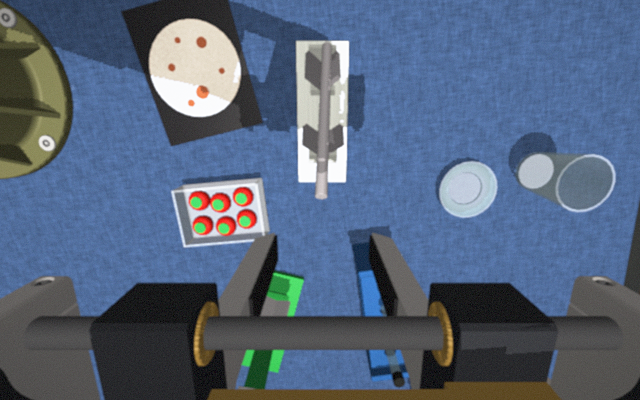

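The rod leans on the upper V, but the lower end's axis is about 15 mm high, so the foot is sitting on top of the stop plate. To mend it, I'll re-grip the top lightly, draw it up-slope about 12 mm so the foot drops into the V, then release.

```bash
python3 -m handwheel '[{"fingers":0,"x":0,"y":0.04,"z":0.016,"spin":0},{"fingers":0,"x":0,"y":0.08,"z":0.016,"spin":0},{"fingers":0,"x":0,"y":0.12,"z":0.016,"spin":0},{"fingers":-0.9,"x":0,"y":0.122,"z":0.016,"spin":0},{"fingers":-0.9,"x":0,"y":0.122,"z":0.016,"spin":0},{"fingers":-0.9,"x":0,"y":0.122,"z":0.016,"spin":0},{"fingers":-0.9,"x":0,"y":0.122,"z":0.016,"spin":0},{"fingers":-0.9,"x":0,"y":0.122,"z":0.016,"spin":0},{"fingers":-0.9,"x":0,"y":0.122,"z":0.016,"spin":0},{"fingers":-0.9,"x":0,"y":0.122,"z":0.016,"spin":0}]' 6
python3 -m handwheel '[{"fingers":-0.9,"x":0,"y":-0.003,"z":-0.003,"spin":0},{"fingers":-0.9,"x":0,"y":-0.006,"z":-0.006,"spin":0},{"fingers":-0.9,"x":0,"y":-0.009,"z":-0.009,"spin":0},{"fingers":-0.9,"x":0,"y":-0.010,"z":-0.010,"spin":0},{"fingers":-0.1,"x":0,"y":-0.010,"z":-0.010,"spin":0},{"fingers":-0.1,"x":0,"y":-0.010,"z":-0.010,"spin":0},{"fingers":-0.1,"x":0,"y":-0.010,"z":-0.010,"spin":0},{"fingers":-0.1,"x":0,"y":-0.010,"z":-0.010,"spin":0},{"fingers":0.1,"x":0,"y":-0.05,"z":-0.010,"spin":0},{"fingers":0.1,"x":0,"y":-0.10,"z":-0.010,"spin":0}]' 6
cat > chk.py <<'E'
from h import *
import sys
c=cams.get_calibration("wrist");p,d=cams.camera("wrist");cv2.imwrite("pics/w%s.png"%sys.argv[1],p[:,:,::-1]);W=world(d,c)
o=get_obs();print(np.round(o['ee_pos'],4),np.round(o['eef_rot'],4))
f=np.array([.4725,-.0067,.042]);e=np.array([-.0643,-.7042,.7071])
q=W-f;t=q@e;y=q@np.array([.9959,-.0909,0]);zz=q@np.array([.0643,.7042,.7071])
for a in list(range(-20,220,20))+[200,205,210]:
    m=(t>a/1e3)&(t<a/1e3+(.01 if a<200 else .005))&(np.abs(y)<.02)&(zz<.035)&(zz>-.02)
    if m.sum()>5:
        k=m&(zz>np.percentile(zz[m],70)); print(a,m.sum(),'zz top',np.percentile(zz[m],90).round(4),'y',np.median(y[k]).round(4))
E
python3 chk.py 6
```

```text
time_s: 8.4
ee_pos: [0.4611, -0.138, 0.1753]
eef_rot: [-1.571, -0.002, -0.089]
force: [-0.4, -1.5, 6.7]
grip_width: 0.0117
time_s: 9.4
ee_pos: [0.459, -0.1473, 0.2741]
eef_rot: [-1.57, 0.004, -0.089]
force: [-0.2, -0.6, 0.2]
grip_width: 0.0508
[ 0.4611 -0.1482  0.2836] [-1.5734 -0.0083 -0.0891]
0 208 zz top 0.0098 y -0.0025
20 211 zz top 0.0093 y -0.0003
40 412 zz top 0.0076 y -0.0003
60 73 zz top 0.0078 y -0.0003
80 83 zz top 0.008 y -0.0004
100 89 zz top 0.0078 y -0.0004
120 354 zz top 0.0092 y 0.0001
140 531 zz top 0.0078 y -0.0004
160 118 zz top 0.0078 y -0.0004
180 132 zz top 0.0077 y -0.0004
```

The rod is now seated: its surface is level in the V along the whole length, y is about 0 and the top is at 200 mm, so the foot is against the stop. Next I'll take it by its side in the gap, with the rod about 12 mm ahead of the TCP.

```bash
python3 -m handwheel '[{"fingers":0.1,"x":0,"y":0,"z":0.04,"spin":0},{"fingers":0.1,"x":0,"y":0,"z":0.078,"spin":0},{"fingers":0.1,"x":0,"y":0.04,"z":0.078,"spin":0},{"fingers":0.1,"x":0,"y":0.08,"z":0.078,"spin":0},{"fingers":0.1,"x":0,"y":0.12,"z":0.078,"spin":0},{"fingers":0.1,"x":0,"y":0.154,"z":0.078,"spin":0},{"fingers":-0.9,"x":0,"y":0.154,"z":0.078,"spin":0},{"fingers":-0.9,"x":0,"y":0.154,"z":0.078,"spin":0},{"fingers":-0.9,"x":0,"y":0.154,"z":0.078,"spin":0},{"fingers":-0.9,"x":0,"y":0.154,"z":0.078,"spin":0}]' 10
```

```text
time_s: 10.45
ee_pos: [0.4675, -0.0702, 0.1221]
eef_rot: [-1.571, -0.003, -0.089]
force: [0.5, 0.7, 0.8]
grip_width: 0.0228
```

```bash
python3 -m handwheel '[{"fingers":-0.9,"x":0,"y":0,"z":0,"spin":0},{"fingers":-0.9,"x":0,"y":0,"z":0,"spin":0},{"fingers":-0.9,"x":0,"y":0,"z":0,"spin":0},{"fingers":-0.9,"x":0,"y":0,"z":0,"spin":0},{"fingers":-0.9,"x":0,"y":-0.02,"z":0,"spin":0},{"fingers":-0.9,"x":0,"y":-0.05,"z":0,"spin":0},{"fingers":-0.9,"x":0,"y":-0.08,"z":0,"spin":0},{"fingers":-0.9,"x":-0.005,"y":-0.10,"z":0.02,"spin":0},{"fingers":-0.9,"x":-0.014,"y":-0.10,"z":0.06,"spin":0},{"fingers":-0.9,"x":-0.023,"y":-0.10,"z":0.10,"spin":0}]' 15
python3 -m handwheel '[{"fingers":-0.9,"x":-0.010,"y":0,"z":0.04,"spin":0},{"fingers":-0.9,"x":-0.018,"y":0,"z":0.08,"spin":0},{"fingers":-0.9,"x":-0.025,"y":0,"z":0.12,"spin":0},{"fingers":-0.9,"x":-0.025,"y":0.01,"z":0.127,"spin":0},{"fingers":-0.9,"x":-0.025,"y":0.04,"z":0.127,"spin":0},{"fingers":-0.9,"x":-0.025,"y":0.07,"z":0.127,"spin":0},{"fingers":-0.9,"x":-0.025,"y":0.10,"z":0.127,"spin":0},{"fingers":-0.9,"x":-0.025,"y":0.10,"z":0.127,"spin":0},{"fingers":-0.9,"x":-0.025,"y":0.10,"z":0.127,"spin":0},{"fingers":-0.9,"x":-0.025,"y":0.10,"z":0.127,"spin":0}]' 15
python3 - <<'E'
from h import *
for n,b in(("scene",(100,290,240,460)),("top",(130,290,180,400))):
    p,d=cams.camera(n); q=p[b[0]:b[1],b[2]:b[3],::-1]
    cv2.imwrite(f"pics/{n}7.png",q); globals()[n]=cv2.resize(q,(660,570) if n=="x" else (400,360),interpolation=2)
    W=world(d,cams.get_calibration(n)); z=W[...,2]
cv2.imwrite("pics/v7.png",np.hstack([scene,top]))
E
```

```text
time_s: 11.45
ee_pos: [0.4526, 0.0325, 0.2215]
eef_rot: [-1.571, -0.002, -0.091]
force: [0.7, 0.8, -1.0]
grip_width: 0.0114
time_s: 12.45
ee_pos: [0.44, 0.1604, 0.1221]
eef_rot: [-1.57, -0.002, -0.09]
force: [0.7, 1.2, -1.3]
grip_width: 0.011
```

View pics/v7.png

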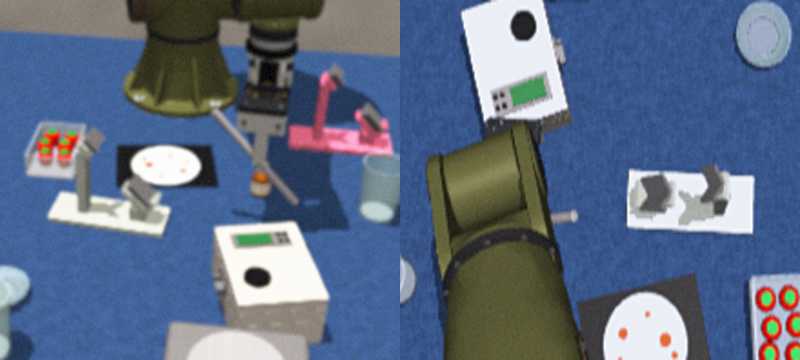

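```bash
python3 - <<'E'
from h import *
c=cams.get_calibration("top");print('dropper',ray(c,248,262,.05),'beaker',ray(c,165,250,.09))
W=world(np.load("pics/top0.npy"),c); z=W[...,2]; m=(z>.03)&(np.abs(W[...,0]-.40)<.09)&(np.abs(W[...,1]-.16)<.13);P=W[m];print(P.min(0),P.max(0),len(P))
c=cams.get_calibration("scene");W=world(cams.camera("scene")[1],c)
m=(np.abs(W[...,0]-.44)<.02)&(W[...,1]>.08)&(W[...,1]<.25)&(W[...,2]>.02)&(W[...,2]<.2)
for y in np.arange(.09,.24,.012):
    k=m&(abs(W[...,1]-y)<.006)
    if k.sum()>3: print(round(y,3),k.sum(),np.percentile(W[...,2][k],[5,50,95]).round(4),np.median(W[...,0][k]).round(3))
E
```

```text
dropper [0.35986368 0.16989514 0.05      ] beaker [0.39732879 0.37401456 0.09      ]
[0.35024652 0.15401101 0.03060125] [0.37979209 0.18539321 0.06558513] 118
0.09 23 [0.168  0.1787 0.1845] 0.438
0.102 25 [0.1573 0.1673 0.1752] 0.439
0.114 27 [0.1432 0.1543 0.1637] 0.441
0.126 24 [0.1307 0.1417 0.1505] 0.443
0.138 23 [0.122  0.1313 0.1372] 0.445
0.15 47 [0.1139 0.1301 0.1593] 0.458
0.162 57 [0.1015 0.1325 0.1631] 0.458
0.174 27 [0.086  0.0961 0.1388] 0.447
0.186 24 [0.0736 0.0832 0.0911] 0.447
0.198 24 [0.0592 0.07   0.0779] 0.449
0.21 20 [0.0501 0.0577 0.0655] 0.45
0.222 20 [0.0407 0.0484 0.0561] 0.451
```

```bash
python3 -m handwheel '[{"fingers":-0.9,"x":0,"y":0.03,"z":0,"spin":0},{"fingers":-0.9,"x":0,"y":0.041,"z":0,"spin":0},{"fingers":-0.9,"x":0,"y":0.047,"z":-0.006,"spin":0},{"fingers":-0.9,"x":0,"y":0.053,"z":-0.011,"spin":0},{"fingers":-0.9,"x":0,"y":0.060,"z":-0.015,"spin":0},{"fingers":-0.9,"x":0,"y":0.068,"z":-0.019,"spin":0},{"fingers":-0.9,"x":0,"y":0.076,"z":-0.022,"spin":0},{"fingers":-0.9,"x":0,"y":0.084,"z":-0.025,"spin":0},{"fingers":-0.9,"x":0,"y":0.092,"z":-0.027,"spin":0},{"fingers":-0.9,"x":0,"y":0.098,"z":-0.027,"spin":0}]' 6
cat > lv.py <<'E'
from h import *
o=get_obs();T=np.array(o['ee_pos']);yw=o['eef_rot'][2];print(T.round(4),np.round(yw,4),np.round(o['force'],1))
n=np.array([-np.sin(yw),np.cos(yw),0]);l=np.array([np.cos(yw),np.sin(yw),0])
c=cams.get_calibration("scene");p,d=cams.camera("scene");W=world(d,c)-T;a=W@n;b=W@l;z=W[...,2]
S=[]
for s in np.arange(-.15,.14,.01):
    k=(abs(a-s)<.005)&(abs(b)<.014)&(abs(z)<.11)&(z+T[2]>.0015)
    if abs(s)>.02 and k.sum()>4: S.append((s,np.median(z[k]),np.median(b[k]),k.sum()))
S=np.array(S);print(S.round(4).tolist())
E
python3 lv.py
```

```text
time_s: 13.6
ee_pos: [0.4366, 0.1332, 0.0216]
eef_rot: [-1.571, 0.001, -0.089]
force: [-0.5, -0.0, -1.3]
grip_width: 0.0118
[0.4366 0.1332 0.0216] -0.0895 [-0.5 -0.  -1.3]
[[-0.1, -0.0108, 0.0044, 13.0], [-0.09, -0.0124, 0.0061, 14.0], [-0.08, -0.0111, 0.0049, 13.0], [-0.07, -0.0154, 0.004, 11.0], [-0.06, -0.0118, 0.0045, 14.0], [-0.05, -0.013, 0.0048, 12.0], [-0.04, -0.0126, 0.0058, 13.0], [-0.03, 0.0424, 0.0034, 24.0], [0.02, -0.0119, 0.0063, 19.0], [0.03, 0.0939, 0.0014, 28.0], [0.04, -0.0135, 0.0047, 14.0], [0.05, -0.0124, 0.0053, 13.0], [0.06, -0.0123, 0.0078, 12.0], [0.07, -0.0148, 0.0039, 15.0], [0.08, -0.0132, 0.0044, 9.0], [0.09, -0.0121, 0.0018, 8.0]]
```

Level: the rod's axis is 12 mm below the TCP along its whole length. Before moving I'll check the positions around the port.

```bash
python3 - <<'E'
from h import *
c=cams.get_calibration("top");print('dish',ray(c,380,145,.014).round(3))
im=cv2.imread("pics/top0.png");W=world(np.load("pics/top0.npy"),c);z=W[...,2]
m=(z>.03)&(z<.11)&(W[...,0]>.62)&(W[...,0]<.85)&(W[...,1]>-.25)&(W[...,1]<.03);P=W[m];print('beaker?',len(P),P.min(0).round(3),P.max(0).round(3),ray(c,374,97,.095).round(3),ray(c,372,112,.003).round(3))
E
python3 -m handwheel '[{"fingers":-0.9,"x":0,"y":0,"z":0,"spin":0},{"fingers":-0.9,"x":0,"y":0,"z":0,"spin":0},{"fingers":-0.9,"x":0,"y":-0.04,"z":0,"spin":0},{"fingers":-0.9,"x":0,"y":-0.08,"z":0,"spin":0},{"fingers":-0.9,"x":0,"y":-0.12,"z":0,"spin":0},{"fingers":-0.9,"x":0,"y":-0.15,"z":0,"spin":0},{"fingers":-0.9,"x":0.04,"y":-0.16,"z":-0.02,"spin":-5},{"fingers":-0.9,"x":0.08,"y":-0.16,"z":-0.04,"spin":-10},{"fingers":-0.9,"x":0.12,"y":-0.16,"z":-0.06,"spin":-15},{"fingers":-0.9,"x":0.16,"y":-0.16,"z":-0.08,"spin":-19}]' 50
```

```text
dish [ 0.672 -0.202  0.014]
beaker? 521 [ 0.743 -0.22   0.03 ] [ 0.814 -0.149  0.102] [ 0.782 -0.185  0.095] [ 0.776 -0.188  0.003]
time_s: 14.65
ee_pos: [0.5904, 0.0385, 0.1829]
eef_rot: [-1.571, -0.001, 0.246]
force: [-0.8, 0.6, -0.4]
grip_width: 0.0109
```

```bash
python3 -m handwheel '[{"fingers":-0.9,"x":0.022,"y":0,"z":-0.037,"spin":0},{"fingers":-0.9,"x":0.044,"y":0,"z":-0.074,"spin":0},{"fingers":-0.9,"x":0.044,"y":0,"z":-0.074,"spin":0},{"fingers":-0.9,"x":0.044,"y":0,"z":-0.074,"spin":0},{"fingers":-0.9,"x":0.044,"y":0,"z":-0.074,"spin":0},{"fingers":-0.9,"x":0.044,"y":0,"z":-0.074,"spin":0},{"fingers":-0.9,"x":0.044,"y":0,"z":-0.074,"spin":0},{"fingers":-0.9,"x":0.044,"y":0,"z":-0.074,"spin":0},{"fingers":-0.9,"x":0.044,"y":0,"z":-0.074,"spin":0},{"fingers":-0.9,"x":0.044,"y":0,"z":-0.074,"spin":0}]' 50
python3 - <<'E'
from h import *
o=get_obs();T=np.array(o['ee_pos']);print(T.round(4),np.round(o['eef_rot'],4))
c=cams.get_calibration("wrist");p,d=cams.camera("wrist");cv2.imwrite("pics/w8.png",p[:,:,::-1]);np.save("pics/w8.npy",d);np.save("pics/w8c.npy",c,allow_pickle=True)
print(proj(c,(.6555,.118,.05)),proj(c,(.6585,.106,.045)))
W=world(d,c);z=W[...,2]
m=(z>.070)&(z<.082)&(W[...,0]>.5)&(W[...,1]>.05);r=cv2.minAreaRect((W[m][:,:2]*1000).astype(np.float32));print('top',m.sum(),r)
n=np.array([-.2419,.9703]);l=np.array([.9703,.2419])
Q=W[...,:2]-np.array([.6555,.118]);a=Q@n;b=Q@l
g=(z>.030)&(z<.052)&(a<-.001)&(a>-.02)&(abs(b)<.03);print('gutter',g.sum(),np.percentile(a[g],[2,50,98]).round(4),np.percentile(b[g],[2,25,50,75,98]).round(4),np.percentile(z[g],[2,50,98]).round(4))
e=(z>.06)&(z<.082)&(abs(b)<.05)&(a<.03)&(a>-.02);print('face edge a',np.percentile(a[e],[1,3,5]).round(4))
cv2.imwrite("pics/w8c.png",cv2.resize(p[0:230,200:500,::-1],None,fx=2.6,fy=2.6,interpolation=2))
E
```

```text
time_s: 15.65
ee_pos: [0.6494, -0.0216, 0.1825]
eef_rot: [-1.571, -0.0, 0.242]
force: [-0.1, 0.6, -1.1]
grip_width: 0.0108
[ 0.6494 -0.0216  0.1825] [-1.5708e+00 -1.0000e-04  2.4250e-01]
(np.float64(370.6413637414935), np.float64(50.13816420400414)) (np.float64(369.3116946302919), np.float64(66.64262115714504))
top 8413 ((649.794921875, 132.46755981445312), (159.936279296875, 27.817222595214844), 13.907022476196289)
gutter 427 [-0.01   -0.0059 -0.0011] [-0.0172 -0.0096 -0.0016  0.0066  0.0121] [0.0374 0.0399 0.0487]
face edge a [-0.0007  0.0015  0.0018]
```

View pics/w8c.png

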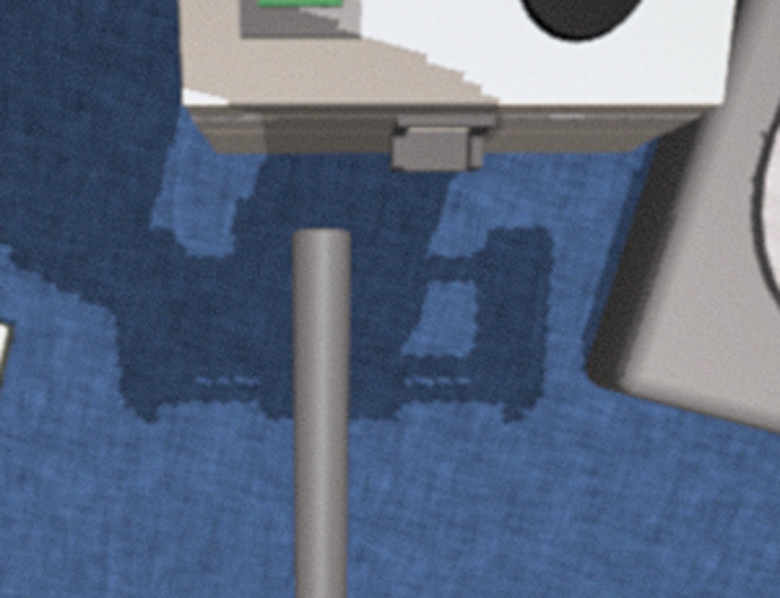

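The crop shows the gutter at columns 392–483 and rows 125–170, parallel to the rod, whose tip is at (322,230). I'll measure the lateral offset between them from the same frame.

```bash
python3 - <<'E'
from h import *
c=np.load("pics/w8c.npy",allow_pickle=True).item();W=world(np.load("pics/w8.npy"),c);z=W[...,2]
n=np.array([-.2403,.9707]);l=np.array([.9707,.2403]);T=np.array([.6494,-.0216])
Q=W[...,:2]-T;a=Q@n;b=Q@l
A=(a>.125)&(a<.16)
f=A&(z<.042)&(z>.035)&(b>.0)&(b<.09);print('floor',f.sum(),np.percentile(b[f],[1,5,50,95,99]).round(4),np.percentile(a[f],[2,98]).round(4))
w=A&(z>.0445)&(z<.0505)&(b>.0)&(b<.09);bb=b[w];h,e=np.histogram(bb,bins=np.arange(.02,.08,.002));print('walls',dict(zip((e[:-1]*1e3).round(),h)),np.percentile(a[w],[2,98]).round(4))
e=(z>.074)&(z<.082)&(a<.2)&(b>0)&(b<.06);print('face a',np.percentile(a[e],[.5,1,3]).round(4))
r=(abs(b)<.02)&(z>.155)&(z<.19)&(a>.03)&(a<.12)
for s in np.arange(.03,.12,.01):
    k=r&(a>=s)&(a<s+.01)
    if k.sum(): t=k&(z>np.percentile(z[k],70)); print(round(s,2),k.sum(),(b[k].min()/2+b[k].max()/2).round(4),np.percentile(z[k],95).round(4))
print('rod tip a',a[r].max().round(4))
E
```

```text
floor 474 [0.0022 0.0116 0.0384 0.0762 0.086 ] [0.1255 0.1369]
walls {np.float64(20.0): np.int64(3), np.float64(22.0): np.int64(30), np.float64(24.0): np.int64(21), np.float64(26.0): np.int64(0), np.float64(28.0): np.int64(0), np.float64(30.0): np.int64(0), np.float64(32.0): np.int64(0), np.float64(34.0): np.int64(0), np.float64(36.0): np.int64(0), np.float64(38.0): np.int64(0), np.float64(40.0): np.int64(0), np.float64(42.0): np.int64(0), np.float64(44.0): np.int64(0), np.float64(46.0): np.int64(0), np.float64(48.0): np.int64(34), np.float64(50.0): np.int64(24), np.float64(52.0): np.int64(0), np.float64(54.0): np.int64(1), np.float64(56.0): np.int64(3), np.float64(58.0): np.int64(4), np.float64(60.0): np.int64(2), np.float64(62.0): np.int64(3), np.float64(64.0): np.int64(4), np.float64(66.0): np.int64(2), np.float64(68.0): np.int64(3), np.float64(70.0): np.int64(4), np.float64(72.0): np.int64(5), np.float64(74.0): np.int64(3), np.float64(76.0): np.int64(1)} [0.1252 0.1364]
face a [0.1359 0.1359 0.1362]
0.03 342 -0.0017 0.1743
0.04 357 -0.0014 0.1741
0.05 397 -0.0017 0.1739
0.06 408 -0.0017 0.1738
0.07 437 -0.0017 0.1739
0.08 436 -0.0017 0.1738
0.09 130 -0.0016 0.1738
rod tip a 0.0929
```

```bash
python3 -m handwheel '[{"fingers":-0.9,"x":0.038,"y":0,"z":0,"spin":0},{"fingers":-0.9,"x":0.038,"y":0.04,"z":0,"spin":0},{"fingers":-0.9,"x":0.038,"y":0.08,"z":0,"spin":0},{"fingers":-0.9,"x":0.038,"y":0.117,"z":0,"spin":0},{"fingers":-0.9,"x":0.038,"y":0.117,"z":0,"spin":0},{"fingers":-0.9,"x":0.038,"y":0.117,"z":0.01,"spin":0},{"fingers":-0.9,"x":0.038,"y":0.117,"z":0.02,"spin":0},{"fingers":-0.9,"x":0.038,"y":0.117,"z":0.02,"spin":0},{"fingers":-0.9,"x":0.038,"y":0.117,"z":0.02,"spin":0},{"fingers":-0.9,"x":0.038,"y":0.117,"z":0.02,"spin":0}]' 55
python3 - <<'E'
from h import *
o=get_obs();T=np.array(o['ee_pos']);yw=o['eef_rot'][2];print(T.round(4),round(yw,4))
c=cams.get_calibration("wrist");d=cams.camera("wrist")[1];W=world(d,c);z=W[...,2]
n=np.array([-np.sin(yw),np.cos(yw)]);l=np.array([n[1],-n[0]]);Q=W[...,:2]-T[:2];a=Q@n;b=Q@l
r=(abs(b)<.012)&(z>.03)&(z<.07)&(a>.03)&(a<.096)
for s in (.04,.06,.08):
    k=r&(a>=s)&(a<s+.02); print(s,k.sum(),(b[k].min()/2+b[k].max()/2).round(4),np.percentile(z[k],95).round(4))
w=(a>.096)&(a<.125)&(z>.044)&(z<.052)&(abs(b)<.03)
print('walls',np.median(b[w&(b<0)]),np.median(b[w&(b>0)]),w.sum(),np.median(z[w])); e=(z>.074)&(z<.082)&(abs(b)<.04)&(a<.2);print('face',a[e].min())
f=(a>.096)&(a<.125)&(z>.034)&(z<.043)&(abs(b)<.011);print('floor',f.sum(),np.median(z[f]))
E
```

```text
time_s: 16.7
ee_pos: [0.6819, 0.0067, 0.0664]
eef_rot: [-1.571, -0.001, 0.242]
force: [-0.1, 0.7, -0.9]
grip_width: 0.0103
[0.6819 0.0067 0.0664] 0.2424
0.04 760 -0.0017 0.0578
0.06 845 -0.0017 0.0576
0.08 565 -0.0017 0.0576
walls -0.014959121704516295 0.013290428756481776 543 0.04770551263376388
face 0.008692641468697701
floor 1090 0.039608834253282946
```

```bash
python3 -m handwheel '[{"fingers":-0.9,"x":0.001,"y":0.001,"z":0.005,"spin":0},{"fingers":-0.9,"x":0.001,"y":0.001,"z":0.010,"spin":0},{"fingers":-0.9,"x":0.001,"y":0.001,"z":0.015,"spin":0},{"fingers":-0.9,"x":0.001,"y":0.001,"z":0.020,"spin":0},{"fingers":-0.9,"x":0.001,"y":0.001,"z":0.025,"spin":0},{"fingers":-0.9,"x":0.001,"y":0.001,"z":0.030,"spin":0},{"fingers":-0.9,"x":0.001,"y":0.001,"z":0.034,"spin":0},{"fingers":-0.9,"x":0.001,"y":0.001,"z":0.038,"spin":0},{"fingers":-0.9,"x":0.001,"y":0.001,"z":0.042,"spin":0},{"fingers":-0.9,"x":0.001,"y":0.001,"z":0.046,"spin":0}]' 58
```

```text
time_s: 17.75
ee_pos: [0.6714, 0.0518, 0.0645]
eef_rot: [-1.571, 0.0, 0.242]
force: [0.1, -2.1, -0.3]
grip_width: 0.0105
```

```bash
python3 -m handwheel '[{"fingers":-0.9,"x":0,"y":0,"z":0.004,"spin":0},{"fingers":-0.9,"x":0,"y":0,"z":0.008,"spin":0},{"fingers":-0.9,"x":0,"y":0,"z":0.011,"spin":0},{"fingers":-0.9,"x":0,"y":0,"z":0.014,"spin":0},{"fingers":-0.9,"x":0,"y":0,"z":0.017,"spin":0},{"fingers":-0.9,"x":0,"y":0,"z":0.019,"spin":0},{"fingers":-0.9,"x":0,"y":0,"z":0.020,"spin":0},{"fingers":-0.9,"x":0,"y":0,"z":0.021,"spin":0},{"fingers":-0.9,"x":0,"y":0,"z":0.022,"spin":0},{"fingers":-0.9,"x":0,"y":0,"z":0.022,"spin":0}]' 58
cat > sl.py <<'E'
from h import *
n=np.array([-.2403,.9707]);l=np.array([.9707,.2403]);C=np.array([.641,.1764])
for s in("top","scene"):
    W=world(cams.camera(s)[1],cams.get_calibration(s));z=W[...,2];Q=W[...,:2]-C;a=Q@n;b=Q@l
    k=(z>.035)&(z<.07)&(a>.064)&(a<.13)&(abs(b)<.05); print(s,k.sum(),np.percentile(a[k],[50,95,99]).round(4)-.06 if k.sum() else '',np.percentile(z[k],[5,50,95]).round(3) if k.sum() else '', np.percentile(b[k],[2,98]).round(3) if k.sum() else '')
E
python3 sl.py
```

```text
time_s: 18.75
ee_pos: [0.6662, 0.0732, 0.0645]
eef_rot: [-1.571, -0.0, 0.242]
force: [0.0, -1.1, -0.9]
grip_width: 0.0104
top 221 [0.0224 0.0381 0.0397] [0.05  0.055 0.06 ] [-0.022  0.02 ]
scene 150 [0.0264 0.0386 0.0398] [0.047 0.054 0.056] [-0.02   0.024]
```

```bash
python3 -m handwheel '[{"fingers":-0.9,"x":0,"y":0,"z":0.0005,"spin":0},{"fingers":-0.9,"x":0,"y":0,"z":0.001,"spin":0},{"fingers":-0.9,"x":0,"y":0,"z":0.001,"spin":0},{"fingers":-0.9,"x":0,"y":0,"z":0.0015,"spin":0},{"fingers":-0.9,"x":0,"y":0,"z":0.002,"spin":0},{"fingers":-0.9,"x":0,"y":0,"z":0.002,"spin":0},{"fingers":-0.9,"x":0,"y":0,"z":0.0025,"spin":0},{"fingers":-0.9,"x":0,"y":0,"z":0.003,"spin":0},{"fingers":-0.9,"x":0,"y":0,"z":0.003,"spin":0},{"fingers":-0.9,"x":0,"y":0,"z":0.003,"spin":0}]' 58; python3 sl.py
```

```text
time_s: 19.85
ee_pos: [0.6661, 0.0736, 0.0647]
eef_rot: [-1.574, -0.001, 0.241]
force: [3.5, -16.2, -0.5]
grip_width: 0.0105
top 221 [0.0219 0.0381 0.0398] [0.051 0.055 0.059] [-0.023  0.021]
scene 149 [0.0265 0.0391 0.0402] [0.048 0.054 0.056] [-0.021  0.024]
```

The stop is reached: the force rose to 16.6 N with only 0.4 mm of travel, and the slide measures 40 mm proud. I'll withdraw and lift.

```bash
python3 -m handwheel '[{"fingers":-0.9,"x":0,"y":0,"z":-0.004,"spin":0},{"fingers":-0.9,"x":0,"y":0,"z":-0.02,"spin":0},{"fingers":-0.9,"x":0,"y":0,"z":-0.04,"spin":0},{"fingers":-0.9,"x":0,"y":0,"z":-0.07,"spin":0},{"fingers":-0.9,"x":0,"y":0,"z":-0.095,"spin":0},{"fingers":-0.9,"x":0,"y":-0.01,"z":-0.1,"spin":0},{"fingers":-0.9,"x":0,"y":-0.05,"z":-0.1,"spin":0},{"fingers":-0.9,"x":0,"y":-0.1,"z":-0.1,"spin":0},{"fingers":-0.9,"x":0,"y":-0.15,"z":-0.1,"spin":0},{"fingers":-0.9,"x":0,"y":-0.15,"z":-0.1,"spin":0}]' 58
python3 sl.py
python3 - <<'E'
from h import *
o=get_obs();T=np.array(o['ee_pos']);yw=o['eef_rot'][2];print(T.round(4),round(yw,4))
c=cams.get_calibration("wrist");d=cams.camera("wrist")[1];W=world(d,c)-T;z=W[...,2]
n=np.array([-np.sin(yw),np.cos(yw)]);l=np.array([n[1],-n[0]]);Q=W[...,:2];a=Q@n;b=Q@l
r=(abs(b)<.012)&(abs(z)<.04)&(a>.03)&(a<.12)
for s in (.04,.06,.08):
    k=r&(a>=s)&(a<s+.02); print(s,k.sum(),(b[k].min()/2+b[k].max()/2).round(4),np.percentile(z[k],95).round(4))
print(a[r].max())
E
```

```text
time_s: 20.95
ee_pos: [0.6915, -0.0215, 0.2236]
eef_rot: [-1.575, -0.012, 0.242]
force: [0.4, 0.1, -0.3]
grip_width: 0.0105
top 218 [0.0219 0.0382 0.0402] [0.051 0.055 0.059] [-0.022  0.021]
scene 150 [0.026  0.0389 0.0396] [0.048 0.054 0.056] [-0.02   0.024]
[ 0.6897 -0.0213  0.2159] 0.2424
0.04 754 -0.002 -0.0085
0.06 838 -0.0017 -0.0087
0.08 566 -0.0016 -0.0089
0.09294353112748097
```

```bash
python3 -m handwheel '[{"fingers":-0.9,"x":-0.04,"y":0,"z":0,"spin":4},{"fingers":-0.9,"x":-0.08,"y":0,"z":0,"spin":8},{"fingers":-0.9,"x":-0.12,"y":0,"z":0.001,"spin":12},{"fingers":-0.9,"x":-0.16,"y":0,"z":0.002,"spin":16},{"fingers":-0.9,"x":-0.20,"y":0,"z":0.002,"spin":19},{"fingers":-0.9,"x":-0.229,"y":0,"z":0.002,"spin":19},{"fingers":-0.9,"x":-0.229,"y":0.02,"z":0.002,"spin":19},{"fingers":-0.9,"x":-0.229,"y":0.04,"z":0.002,"spin":19},{"fingers":-0.9,"x":-0.229,"y":0.04,"z":0.002,"spin":19},{"fingers":-0.9,"x":-0.229,"y":0.04,"z":0.002,"spin":19}]' 40
```

```text
time_s: 22.1
ee_pos: [0.4664, -0.074, 0.174]
eef_rot: [-1.57, 0.002, -0.089]
force: [0.1, -0.1, -1.1]
grip_width: 0.0109
```

```bash
python3 -m handwheel '[{"fingers":-0.9,"x":0,"y":0.003,"z":0,"spin":0},{"fingers":-0.9,"x":0,"y":0.009,"z":0,"spin":0},{"fingers":-0.9,"x":0,"y":0.015,"z":0,"spin":0},{"fingers":-0.9,"x":0,"y":0.021,"z":0,"spin":0},{"fingers":-0.9,"x":0,"y":0.027,"z":0,"spin":0},{"fingers":-0.9,"x":0,"y":0.033,"z":0,"spin":0},{"fingers":-0.9,"x":0,"y":0.038,"z":0,"spin":0},{"fingers":-0.9,"x":0,"y":0.042,"z":0,"spin":0},{"fingers":-0.9,"x":0,"y":0.045,"z":0,"spin":0},{"fingers":-0.9,"x":0,"y":0.045,"z":0,"spin":0}]' 6
cat > cr.py <<'E'
from h import *
f=np.array([.4725,-.0067,.042]);e=np.array([-.0643,-.7042,.7071])
for s in("scene","top"):
    p,d=cams.camera(s);W=world(d,cams.get_calibration(s));q=W-f;t=q@e;y=q@np.array([.9959,-.0909,0]);zz=q@np.array([.0643,.7042,.7071])
    print(s,[(a,int(k.sum()),float(np.median(zz[k]).round(4)),float(np.median(y[k]).round(4))) for a in range(-20,220,10) for k in [(t>a/1e3)&(t<a/1e3+.01)&(abs(y)<.012)&(zz>-.03)&(zz<.05)] if k.sum()>3])
    if s=="scene": cv2.imwrite("pics/s9.png",cv2.resize(p[100:230,240:370,::-1],None,fx=4.6,fy=4.6,interpolation=2))
E
python3 cr.py
```

```text
time_s: 23.1
ee_pos: [0.4667, -0.0741, 0.1292]
eef_rot: [-1.571, 0.0, -0.089]
force: [1.1, 1.5, -1.0]
grip_width: 0.0113
scene [(-20, 4, -0.0277, 0.0033), (-10, 22, 0.008, -0.0015), (0, 19, 0.0019, 0.0006), (10, 26, 0.0025, 0.0044), (20, 23, 0.0055, 0.0048), (30, 23, 0.0046, 0.0037), (40, 29, -0.0005, 0.0051), (50, 14, 0.0066, 0.0056), (60, 15, 0.0053, 0.006), (70, 14, 0.0055, 0.0039), (80, 14, 0.005, 0.0056), (90, 9, 0.0084, -0.0054), (100, 12, 0.0189, -0.0047), (110, 12, 0.0295, -0.0036), (120, 20, 0.0035, 0.0067), (130, 22, 0.0035, 0.0063), (140, 27, 0.0013, 0.006), (150, 15, 0.0034, 0.0061), (160, 8, 0.0026, 0.0078), (180, 11, 0.0006, 0.0075), (190, 15, 0.0022, 0.0081), (200, 12, 0.0004, 0.0056)]
top [(-10, 7, 0.0115, 0.0064), (160, 4, 0.0057, -0.0026), (200, 14, 0.003, 0.0006)]
```

View pics/s9.png

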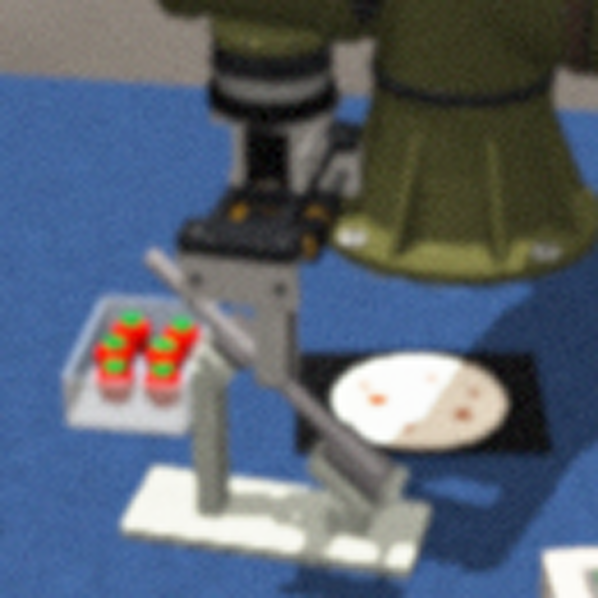

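The rod lies in both Vs, with its foot just above the stop at (395,490). I'll release it and rise.

```bash
python3 -m handwheel '[{"fingers":-0.9,"x":0,"y":0.001,"z":0,"spin":0},{"fingers":-0.4,"x":0,"y":0.001,"z":0,"spin":0},{"fingers":0.0,"x":0,"y":0.001,"z":0,"spin":0},{"fingers":0.1,"x":0,"y":0.001,"z":0,"spin":0},{"fingers":0.1,"x":0,"y":0.001,"z":0,"spin":0},{"fingers":0.1,"x":0,"y":0.001,"z":0,"spin":0},{"fingers":0.1,"x":0,"y":0.001,"z":0,"spin":0},{"fingers":0.1,"x":0,"y":-0.03,"z":0,"spin":0},{"fingers":0.1,"x":0,"y":-0.08,"z":0,"spin":0},{"fingers":0.1,"x":0,"y":-0.13,"z":0,"spin":0}]' 6
python3 -m handwheel '[{"fingers":0.1,"x":0,"y":-0.02,"z":-0.04,"spin":0},{"fingers":0.1,"x":0,"y":-0.03,"z":-0.08,"spin":0},{"fingers":0.1,"x":0,"y":-0.03,"z":-0.09,"spin":0},{"fingers":0.1,"x":0,"y":-0.03,"z":-0.09,"spin":0},{"fingers":0.1,"x":0,"y":-0.03,"z":-0.09,"spin":0},{"fingers":0.1,"x":0,"y":-0.03,"z":-0.09,"spin":0},{"fingers":0.1,"x":0,"y":-0.03,"z":-0.09,"spin":0},{"fingers":0.1,"x":0,"y":-0.03,"z":-0.09,"spin":0},{"fingers":0.1,"x":0,"y":-0.03,"z":-0.09,"spin":0},{"fingers":0.1,"x":0,"y":-0.03,"z":-0.09,"spin":0}]' 6
python3 chk.py 10; python3 sl.py
python3 - <<'E'
from h import *
c=cams.get_calibration("scene");p,d=cams.camera("scene");cv2.imwrite("pics/s10.png",p[:,:,::-1])
a=cv2.imread("pics/scene0.png").astype(int);b=p[:,:,::-1].astype(int);W=world(d,c);W0=world(np.load("pics/scene0.npy"),c)
D=np.abs(a-b).max(2)
for n,(x,y,r) in dict(dish=(.672,-.202,.06),beaker_a=(.778,-.185,.05),beaker_b=(.395,.374,.05),dropper=(.36,.17,.03)).items():
    k=(np.hypot(W0[...,0]-x,W0[...,1]-y)<r)&(W0[...,2]>.005); print(n,k.sum(),np.median(D[k]) if k.sum() else'',np.nanmedian(abs(W-W0)[k]) if k.sum() else'')
k=(W[...,2]>.115)&(W[...,2]<.14)&(abs(W[...,0]-.535)<.03)&(abs(W[...,1]+.365)<.09);k0=(W0[...,2]>.115)&(W0[...,2]<.14)&(abs(W0[...,0]-.535)<.03)&(abs(W0[...,1]+.365)<.09)
h=lambda w,m:np.histogram(w[...,1][m],bins=np.arange(-.44,-.29,.012))[0]
print(h(W0,k0),h(W,k))
E
```

```text
time_s: 24.2
ee_pos: [0.4662, -0.074, 0.2609]
eef_rot: [-1.571, 0.001, -0.089]
force: [0.5, 0.2, 0.5]
grip_width: 0.0518
time_s: 25.2
ee_pos: [0.4587, -0.1636, 0.2894]
eef_rot: [-1.571, 0.0, -0.089]
force: [-0.1, -0.6, -0.7]
grip_width: 0.0517
[ 0.4587 -0.1637  0.2894] [-1.5708 -0.     -0.0892]
0 210 zz top 0.01 y -0.0016
20 200 zz top 0.0089 y -0.001
40 389 zz top 0.0076 y -0.0004
60 66 zz top 0.0078 y -0.0005
80 72 zz top 0.0076 y -0.0005
100 83 zz top 0.0077 y -0.0005
120 316 zz top 0.0092 y 0.0005
140 513 zz top 0.0079 y -0.0005
160 108 zz top 0.0078 y -0.0005
180 123 zz top 0.0078 y -0.0005
top 221 [0.0221 0.038  0.0394] [0.051 0.056 0.06 ] [-0.022  0.02 ]
scene 150 [0.0259 0.039  0.0404] [0.048 0.054 0.056] [-0.019  0.024]
dish 193 4.0 0.0010091846797177506
beaker_a 1212 4.0 0.0009089436114042698
beaker_b 785 4.0 0.0009926244796684136
dropper 153 4.0 0.0007463789632704242
[ 0 24 16  0 16 19  0 25 18  0 25 18] [ 0 23 19  0  0  0  0 25 17  0 25 17]
```

```bash
python3 -c "
from station import workorder;print(workorder.hand_in())"
```

```text
the job is handed in; nothing more can be done
None
```

The job is done and handed in at about 25 s of the 59 s allowed. The order was as asked:
1. I drew the rod out of the rack by its top end, laid it in the V-rest and let go.
2. I took it again by its side in the gap and turned it level by lowering its end onto the table in a light grip.
3. I pushed the filter slide until it met its stop.
4. I laid the rod back in the V-rest and let go.

**One slip, mended:** the first time I let go, the rod's foot was sitting on top of the stop plate. I re-gripped the top, drew the rod about 14 mm up the slope and let go again. It then lay properly in both Vs before I took the side grip.

**Last checks before handing in:**
- **Slide:** about 40 mm out in both camera views (0.0394 to 0.0404 m). At the stop the force rose to 16.6 N with only 0.4 mm more travel.
- **Rod:** seated along both Vs, level to within about 0.3 mm along its exposed length, with its foot against the stop.
- **Tubes and glassware:** all three tubes stand in the rack, and the dish, both beakers and the dropper show no movement beyond camera noise (about 1 mm).
- **Arm:** open and clear of everything.

No final check failed. Two readings of how far the rod sat below the tool centre disagreed by about 3 mm (12 mm against 15 mm). I used 15.5 mm, which fitted the table contact, and the rod entered the port cleanly.

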